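# Charge the crumb mill with weighed rusks

### The job

Lift the weigh pan of rusks off the scale by its handle and tip all six rusks into the hopper of the crumb mill. Set the empty pan gently back on the scale's plate, centred and lengthwise as it was, and close the hopper's lid fully. Leave the other things on the bench as they are.

Things in the scene. Friction and masses are not known exactly. Their poses are not given: they have to be found in the camera images.
- pan: Steel weigh pan, a scoop 180 long, 136 wide: flat floor 3 thick, flared side walls 45 mm high falling to 18 at the open pouring end (x = +90, no lip, 96 wide). Back wall at x = -88 with the handle. Origin: centre of its underside, z up. 0.24 to 0.38 kg, with six rusks in it. Starts on the scale, pouring end towards the mill's side of the bench.
- pan_grip (a point): Middle of the pan's handle, a black plastic bar on top of the back wall: 16 mm thick along the pan's x, 90 long along its y, flat faces, from 54 to 88 mm above the pan's underside. This point is at pan x = -86.5, y = 0, z = 73 mm. Same axes as the pan.
- pan_mouth (a point): Middle of the floor's edge at the pan's open pouring end (pan x = 90, y = 0, z = 3 mm).
- rusk1: Hard-baked bread rusk, a brown rounded block 60 x 36 x 22 mm (x, y, z), 22 g. Origin: centre of its underside. Six alike start in the pan: four on its floor, two on top of these (up to 47 mm above the pan's underside). They begin to slide when the pan is tipped some 15 to 23 degrees.
- rusk2: Rusk, like rusk1.
- rusk3: Rusk, like rusk1.
- rusk4: Rusk, like rusk1.
- rusk5: Rusk, like rusk1.
- rusk6: Rusk, like rusk1.
- mill: Crumb mill, fixed. Origin: on the bench under the middle of its hopper. -x is its front (drawer, star nut), facing the robot but turned up to 0.3 rad; +x to its grey motor, which reaches x = 256 mm and 143 mm above the bench. Base 200 x 210 mm. Steel hopper on top, hinged lid.
- hopper_mouth (a point): Centre of the mouth of the mill's hopper, at rim height, 170 mm above the bench; mill axes. The mouth is open 150 (x) by 180 mm (y), sheet 4 mm thick, and tapers to a throat 116 by 140 mm at 70 mm below the rim; the throat's floor lies 110 mm below the rim.
- lid (a joint): Angle (rad) of the hopper's lid: 0 = closed, lying 2 mm above the rim; grows as it opens, up to 1.85; starts at 1.55 to 1.8, upright at the far side of the mouth. Its stiff friction hinge (0.32 N m) holds it wherever it is left, so it must be pushed all the way down: 2 to 4 N at 130 mm from the hinge.
- lid_hinge (a point): Middle of the lid's hinge line, along the mill's y at the mouth's far rim (mill x = 82, z = 172 mm). Mill axes. The lid is a flat panel 188 wide, 175 long from the hinge, 6 mm thick to the outer side of the hinge line: a clear window in a steel frame. Behind the open lid nothing stands higher than the motor.
- lid_lip (a point): Middle of the lid's free edge, a red pull lip, on its outer face (the face that is on top when closed, and looks away from the robot when open).
- scale_plate (a point): Centre of the top of the scale's flat steel plate, 70 mm above the bench. The plate is 170 (x) by 210 mm (y); -x is the display side, facing the robot but turned up to 0.3 rad. The pan lies lengthwise along the plate's y.
- scale: White electronic bench scale, fixed; origin under the centre of its plate; display housing to x = -128 mm, 52 mm high.
- cutter: Bystander, leave alone: round steel dough cutter, 90 mm across, 65 mm high with a wire handle to 100 mm, standing. Origin: centre of its underside.
- rolling_pin: Bystander, leave alone: wooden rolling pin, 48 mm thick, 350 mm long along its y. Origin: centre of its underside.
- spatula: Bystander, leave alone: broad steel spatula lying flat between scale and mill, wooden handle, 200 mm long along its x. Origin: centre of its underside.
- shaker: Bystander, leave alone: aluminium flour shaker, 72 mm across, 130 mm high. Origin: centre of its underside.
- bowl: Bystander, leave alone: steel bowl, 136 mm across, 60 mm high. Origin: centre of its underside.
- loaf_tin: Bystander, leave alone: dark steel loaf tin 220 x 110 x 75 mm. Origin: centre of its underside.

How it is judged:
By the outcome, as a careful person would: the job done as asked, in the order asked, and still so for the second after the job is handed in, with the robot touching nothing.
It also fails if it takes over 69 s, if anything falls off the work surface, if the arm or the gripper's body presses on something with over 40 N, if the wrist force passes 120 N, or if a joint passes its speed limit or range.

### The arm

A 6-joint arm with a two-finger parallel gripper is mounted at the origin on the work surface. World frame = base frame: x ahead of the robot, y to its left, z up, the work surface at z = 0. Lengths are in m, angles in rad, forces in N, time in s.
With the tool pointing down it reaches from about 0.275 to 0.725 m from the base axis. Payload 5.6 kg.
Tool frame: the origin (TCP) lies on the mounting face of the last link; the fingertips stand 173 mm ahead of it and the grasp point (between the pads) lies 155 mm ahead of it (tcp_to_grasp is the distance from the TCP to the grasp point, in m); z points along the fingers, y is the line along which they close (so a half turn about z gives the same grasp; the last joint's range is limited). The gripper opens to 85 mm and grips with 20 to 120 N. Pads are 22 mm wide; open, the fingers measure 114 mm over their backs; the gripper's body (76 mm by 85 mm) begins 54 mm behind the grasp point. The pads swing forward as they close: fully open they stand 13 mm farther back than shut.
Start: joints at [1.433, 0.255, 0.108, 0, -1.424, -0.285], TCP at [0.226, 0.502, 0.405] pointing down, gripper open.
Joint ranges: [-2.95, 2.95], [-1.21, 1.97], [-1.09, 1.5], [-2.87, 1.71], [-2.94, -0.07], [-3.05, 3.05]. Speed limits (rad/s): [2.57, 2.57, 3.14, 3.14, 3.14, 3.14].

### API

Orientations are given as a unit quaternion [w, x, y, z].
In Python, from station import * gives the robot as it stands. The module is installed in compiled form; this text tells all that it offers.
- The arm moves only by the shell command python3 -m jog 'ROWS' [OPENING] [FORCE]. ROWS is JSON, a list of rows, each an object of numbers: "tx", "ty", "tz": the shift along the tool's x, y, z in mm; "wx", "wy", "wz": the turn, a rotation vector about the tool's x, y, z in rad. In form: [{"tx": .., "ty": .., "tz": .., "wx": .., "wy": .., "wz": ..}, ...]. A call has 1 to 12 rows; each row shifts and turns the commanded pose from where the row before left it, along the tool's axes as they then stand; what a row does not reach is not made up. A row lasts 1/10 s, in which the tool goes at most 50 mm and 8.59 degrees, less where a joint would pass 70% of its speed; a pose out of reach is approached as far as the arm can. A call with a gripper value outside its range is refused whole. OPENING is the opening, from -1 (shut) to 1 (fully open), set as the call begins (- or left out, the last holds). The fingers move at their own pace and stop on an object; FORCE is the grip in N (left out, the last holds). Time passes only in rows, so rows that do not move let the fingers close. It gives the time, the measured TCP pose, the force, the opening and the grip force at its end, in the units of the state.
- sense(): the state, without advancing time (a new reading comes with each control period).
- grab_frame(name): name is "scene" or "side" or "wrist"; returns the picture (480x640x3 uint8, blue, green, red); there is no depth.
- get_calibration(name): a dict with "K" (3x3 intrinsics, pixels), "cam_to_world" (4x4, takes a point from camera to world coordinates); the wrist camera has in their place "T_tool_cam" (4x4, takes a point from camera to tool coordinates, whose origin is the TCP and whose axes are the flange's). Camera axes: x right, y down, z forward; pixel columns grow to the right and rows downward; lengths in m; the calibration is good to about 2 mm. A picture is of the moment at which its call begins: read the wrist's pose just before it. get_calibration takes no time and is no camera call.
- job_done(): hands the job in; it is judged then, once.
Trained networks look in the newest picture that a camera, given by its name, has taken for a name from the list of things; names that differ only in an ending like _2 or _b are one class to them, and where a whole thing is asked for, a point or a joint stands for the part that bears it (a point fixed in the world has none). Each returns a list of dicts, best first, with "conf" (0 to 1); they miss things now and then, are a little off and sometimes report something else, mostly with a low value. They report only what shows in the picture. A call takes as long as a camera call.
- find_in(camera, query): "extent" ([left, top, right, bottom] in pixels, round what is visible of it).
The state is a dict: "t": time; "qpos": joint angles; "qd": joint speeds; "tau": joint torques, N m; "ee_pos": TCP position; "tool_rot": TCP orientation; "wrist_force": force on the tool from outside, world axes, zero at the start; "moment": the same for the moment, N m; "finger_gap": finger opening in m; "finger_force": force on a finger pad.
Only numpy, scipy, OpenCV 4.12 (cv2) and the standard library are available. Lean on these libraries where they do the work, as an engineer would, in place of code of your own. Each camera call takes 0.05 s, during which the arm holds its last target. There are 200 camera calls.

## Working session

There is one attempt and no reset: what is moved stays moved. The work goes in short steps, Python scripts to look and compute and a shell command to move; the robot and the scene stay as the last step left them, time stands still between calls to the robot, and variables do not carry over. Pictures are saved under pics/ and viewed, at most 10 in all, crops included, and the job is handed in when it is done.

```bash
mkdir -p pics
cat > h.py <<'E'
from station import *
import numpy as np, cv2
from scipy.spatial.transform import Rotation as R
def snap(n,f):
    im=grab_frame(n); cv2.imwrite('pics/'+f,im); return im
def ray(n,u,v):
    c=get_calibration(n);K=np.array(c['K']);T=np.array(c['cam_to_world'])
    d=T[:3,:3]@np.linalg.solve(K,[u,v,1.]);return T[:3,3],d
def onz(n,u,v,z):
    o,d=ray(n,u,v);return o+d*(z-o[2])/d[2]
def proj(n,P):
    c=get_calibration(n);K=np.array(c['K']);T=np.linalg.inv(np.array(c['cam_to_world']))
    p=(T[:3,:3]@np.atleast_2d(P).T).T+T[:3,3];q=(K@p.T).T;return q[:,:2]/q[:,2:]
def tool():
    s=sense();q=s['tool_rot'];return np.array(s['ee_pos']),R.from_quat([q[1],q[2],q[3],q[0]]),s
E
python3 - <<'E'
from h import *
a=snap('scene','a.png');b=snap('side','b.png')
for n in('scene','side'):
    c=get_calibration(n);print(n,np.round(c['cam_to_world'],3).tolist(),np.round(c['K'],0).tolist())
    for q in('pan','mill','scale','lid','spatula','pan_grip'):
        print(q,[(np.round(d['extent']).tolist(),round(d['conf'],2)) for d in find_in(n,q)[:2]])
p,r,s=tool();print(p,r.as_matrix().round(3).tolist(),s['t'],s['wrist_force'])
print(np.round(get_calibration('wrist')['T_tool_cam'],3).tolist())
E
```

```text
scene [[-0.621, 0.581, -0.526, 1.334], [0.784, 0.459, -0.418, 0.571], [-0.002, -0.672, -0.74, 1.169], [0.0, 0.0, 0.0, 1.0]] [[607.0, 0.0, 315.0], [0.0, 607.0, 241.0], [0.0, 0.0, 1.0]]
pan [([352.0, 246.0, 442.0, 321.0], 0.86)]
mill [([177.0, 107.0, 330.0, 266.0], 0.68)]
scale []
lid [([214.0, 103.0, 268.0, 204.0], 0.72)]
spatula [([322.0, 228.0, 381.0, 279.0], 0.68)]
pan_grip [([350.0, 244.0, 447.0, 320.0], 0.93), ([324.0, 229.0, 383.0, 282.0], 0.73)]
side [[0.981, -0.14, 0.133, 0.447], [-0.193, -0.73, 0.656, -0.864], [0.005, -0.669, -0.743, 1.091], [0.0, 0.0, 0.0, 1.0]] [[479.0, 0.0, 318.0], [0.0, 479.0, 238.0], [0.0, 0.0, 1.0]]
pan [([259.0, 168.0, 306.0, 231.0], 0.71)]
mill [([237.0, 225.0, 391.0, 378.0], 0.72)]
scale [([247.0, 184.0, 326.0, 255.0], 0.79), ([259.0, 166.0, 308.0, 234.0], 0.54)]
lid [([311.0, 225.0, 329.0, 336.0], 0.55)]
spatula []
pan_grip [([260.0, 168.0, 304.0, 233.0], 0.86), ([286.0, 206.0, 296.0, 225.0], 0.59)]
[0.22563691 0.5015622  0.40468759] [[0.912, -0.41, 0.0], [-0.41, -0.912, 0.0], [0.0, -0.0, -1.0]] 0.7 [-0.14968599 -0.26100605  1.09693479]
[[0.0, -0.947, -0.322, 0.083], [1.0, 0.0, -0.0, 0.001], [0.0, -0.322, 0.947, 0.03], [0.0, 0.0, 0.0, 1.0]]
```

View pics/a.png

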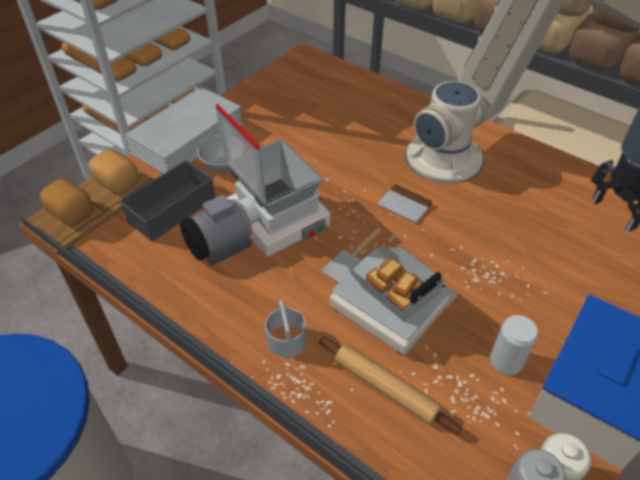

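View pics/b.png

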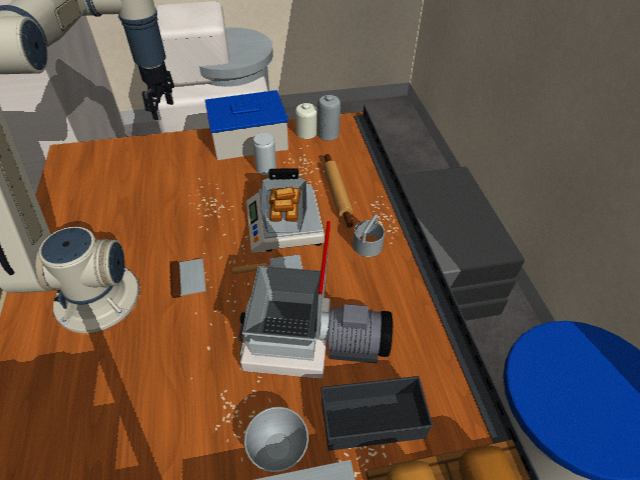

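Run:
```python
import cv2,numpy as np
a=cv2.imread('pics/a.png');b=cv2.imread('pics/b.png')
z=lambda i,x,y,w,h,s:cv2.resize(i[y:y+h,x:x+w],None,fx=s,fy=s,interpolation=cv2.INTER_CUBIC)
m=np.zeros((600,800,3),np.uint8)
m[:300,:400]=z(a,315,225,160,120,2.5)      # scene pan
m[:300,400:]=z(b,220,155,160,120,2.5)[:, :400]
m[300:,:400]=z(a,180,95,160,120,2.5)
m[300:,400:]=z(b,230,220,160,120,2.5)
cv2.imwrite('pics/c.png',m)
```

```text
(no output)
```

View pics/c.png

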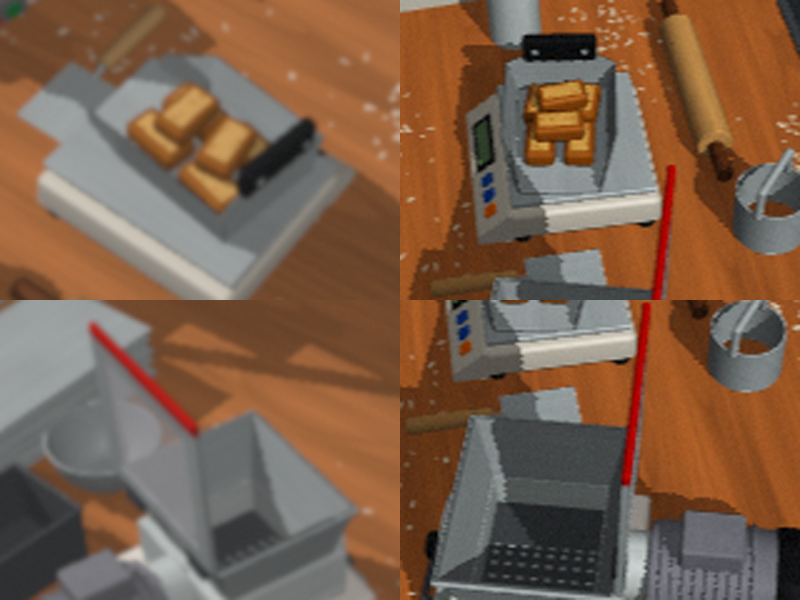

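Run:
```python
from h import *
f=lambda n,u,v,z:onz(n,u,v,z)[:2].round(3)
print('handle top',f('side',269.6,169,.158),f('side',298,169,.158))
S=lambda x,y:(315+x/2.5,225+y/2.5)
print('handle scene top', f('scene',*S(240,178),.158),f('scene',*S(313,120),.158))
print('plate side',f('side',323.2,234.2,.07),f('side',312,183.8,.07))
print('plate scene',[f('scene',*S(*q),.07) for q in((40,172),(235,290),(352,172))])
print('rim side',[f('side',u,v,.17) for u,v in((258,266.4),(320,272),(244,326),(311,334))])
print('rim scene',[f('scene',u,v,.17) for u,v in((280.8,140.2),(322.4,179.8),(266,203.8))])
```

```text
handle top [0.525 0.264] [0.609 0.248]
handle scene top [0.613 0.253] [0.521 0.268]
plate side [0.647 0.051] [0.656 0.273]
plate scene [array([0.656, 0.079]), array([0.654, 0.285]), array([0.481, 0.301])]
rim side [array([ 0.449, -0.113]), array([ 0.595, -0.159]), array([ 0.4  , -0.276]), array([ 0.542, -0.324])]
rim scene [array([ 0.399, -0.285]), array([ 0.453, -0.105]), array([ 0.602, -0.157])]
```

```bash
python3 -m jog '[{"tx":20,"ty":4},{"tx":38,"ty":8},{"tx":38,"ty":8},{"tx":38,"ty":8},{"tx":38,"ty":8},{"tx":38,"ty":8},{"tx":38,"ty":8},{"tx":38,"ty":7},{"tx":38,"ty":7},{"tx":38,"ty":7},{"tx":30,"ty":6},{"tx":18,"ty":4}]' 0.3 && python3 -m jog '[{"wz":-0.09},{"wz":-0.09},{"wz":-0.09},{},{}]'
python3 - <<'E'
from h import *
p,r,s=tool();print(p.round(4),r.as_matrix().round(3).tolist(),s['t'],np.round(s['qpos'],2),s['finger_gap'])
w=snap('wrist','d.png')
for q in('pan_grip','pan'):print(q,[(np.round(d['extent']).tolist(),round(d['conf'],2)) for d in find_in('wrist',q)[:2]])
print('shaker top',onz('side',263,140,.13))
E
```

```text
[0.2256 0.5016 0.4047] [[0.912, -0.41, 0.0], [-0.41, -0.912, 0.0], [0.0, -0.0, -1.0]] 0.7 [ 1.43  0.26  0.11  0.   -1.42 -0.28] 0.0857065226992279
pan_grip []
pan []
shaker top [0.52436974 0.45022032 0.13      ]invalid input at $[0]: expected keys tx, ty, tz, wx, wy, wz
```

View pics/d.png

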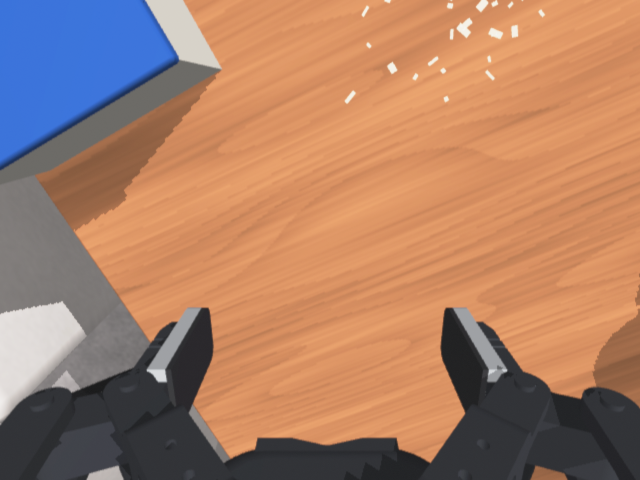

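The call was refused because every row needs all six keys. The picture shows bare bench from the start pose, with the finger pads at (190,345) and (465,345).

```bash
python3 -m jog '[{"tx":20,"ty":4,"tz":0,"wx":0,"wy":0,"wz":0},{"tx":38,"ty":8,"tz":0,"wx":0,"wy":0,"wz":0},{"tx":38,"ty":8,"tz":0,"wx":0,"wy":0,"wz":0},{"tx":38,"ty":8,"tz":0,"wx":0,"wy":0,"wz":0},{"tx":38,"ty":8,"tz":0,"wx":0,"wy":0,"wz":0},{"tx":38,"ty":8,"tz":0,"wx":0,"wy":0,"wz":0},{"tx":38,"ty":8,"tz":0,"wx":0,"wy":0,"wz":0},{"tx":38,"ty":7,"tz":0,"wx":0,"wy":0,"wz":0},{"tx":38,"ty":7,"tz":0,"wx":0,"wy":0,"wz":0},{"tx":38,"ty":7,"tz":0,"wx":0,"wy":0,"wz":0},{"tx":30,"ty":6,"tz":0,"wx":0,"wy":0,"wz":0},{"tx":18,"ty":4,"tz":0,"wx":0,"wy":0,"wz":0}]' 0.3 && python3 -m jog '[{"tx":0,"ty":0,"tz":0,"wx":0,"wy":0,"wz":-0.09},{"tx":0,"ty":0,"tz":0,"wx":0,"wy":0,"wz":-0.09},{"tx":0,"ty":0,"tz":0,"wx":0,"wy":0,"wz":-0.09},{"tx":0,"ty":0,"tz":0,"wx":0,"wy":0,"wz":0},{"tx":0,"ty":0,"tz":0,"wx":0,"wy":0,"wz":0}]'
python3 - <<'E'
from h import *
p,r,s=tool();print(p.round(4),r.as_matrix().round(3).tolist(),s['t'],np.round(s['qpos'],2),s['finger_gap'])
w=snap('wrist','e.png')
for q in('pan_grip','pan'):print(q,[(np.round(d['extent']).tolist(),round(d['conf'],2)) for d in find_in('wrist',q)[:2]])
E
```

```text
t: 2.05
ee_pos: [0.5672, 0.256, 0.4042]
tool_rot: [0.0, 0.978, -0.211, -0.0]
wrist_force: [-0.4, -0.3, -0.8]
finger_gap: 0.0554
finger_force: 0.0
t: 2.55
ee_pos: [0.5655, 0.2577, 0.4046]
tool_rot: [0.0, 0.997, -0.078, -0.0]
wrist_force: [1.5, 0.8, 0.2]
finger_gap: 0.0555
finger_force: 0.0
[0.5655 0.2577 0.4046] [[0.988, -0.155, -0.0], [-0.155, -0.988, -0.0], [-0.0, 0.0, -1.0]] 2.55 [ 0.68  0.4   0.31 -0.   -1.48  0.74] 0.05549478391239505
pan_grip [([310.0, 120.0, 578.0, 316.0], 0.65)]
pan [([307.0, 125.0, 575.0, 314.0], 0.79)]
```

View pics/e.png

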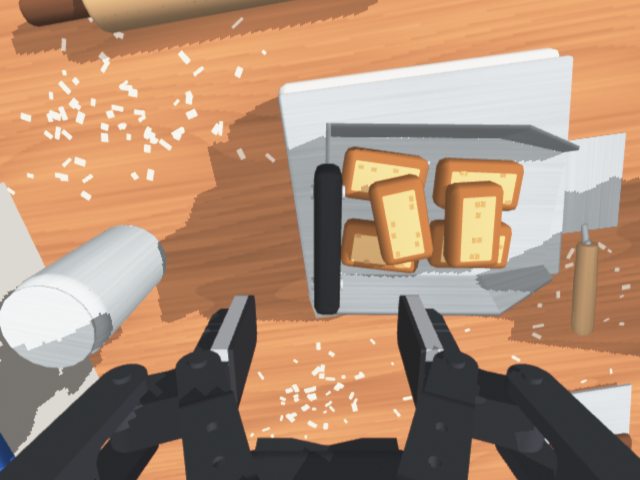

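```bash
cat >> h.py <<'E'
def wz(p,r,u,v,z):
    c=get_calibration('wrist');K=np.array([[c['K'][0][0],0,c['K'][0][2]],[0,c['K'][1][1],c['K'][1][2]],[0,0,1]]) ;T=np.array(c['T_tool_cam'])
    o=p+r.apply(T[:3,3]);d=r.apply(T[:3,:3]@np.linalg.solve(K,[u,v,1.]));return (o+d*(z-o[2])/d[2])[:2].round(4)
E
python3 - <<'E'
from h import *
p,r,s=tool()
print('handle',[wz(p,r,*q,.158) for q in((328,165),(327,313))])
print('plate',[wz(p,r,*q,.07) for q in((283,96),(572,57),(558,272),(309,305))])
w=cv2.imread('pics/e.png');
m=np.hstack([w[30:330,260:460],w[30:330,460:660]]);m=cv2.resize(w[30:330,240:640],None,fx=2,fy=2,interpolation=cv2.INTER_CUBIC);cv2.imwrite('pics/f.png',m)
E
```

```text
handle [array([0.61  , 0.2493]), array([0.5204, 0.2637])]
plate [array([0.6491, 0.2758]), array([0.6436, 0.0716]), array([0.4779, 0.0763]), array([0.479 , 0.2857])]
```

View pics/f.png

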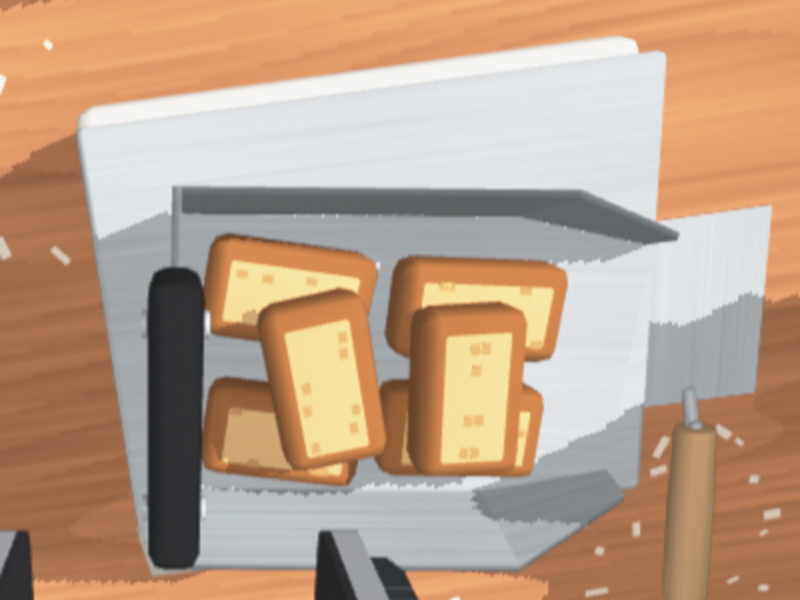

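```bash
python3 -m jog '[{"tx":0,"ty":1,"tz":20,"wx":0,"wy":0,"wz":0},{"tx":0,"ty":0,"tz":30,"wx":0,"wy":0,"wz":0},{"tx":0,"ty":0,"tz":30,"wx":0,"wy":0,"wz":0},{"tx":0,"ty":0,"tz":16,"wx":0,"wy":0,"wz":0},{"tx":0,"ty":0,"tz":7,"wx":0,"wy":0,"wz":0},{"tx":0,"ty":0,"tz":0,"wx":0,"wy":0,"wz":0}]' && python3 -m jog '[{"tx":0,"ty":0,"tz":0,"wx":0,"wy":0,"wz":0},{"tx":0,"ty":0,"tz":0,"wx":0,"wy":0,"wz":0},{"tx":0,"ty":0,"tz":0,"wx":0,"wy":0,"wz":0},{"tx":0,"ty":0,"tz":0,"wx":0,"wy":0,"wz":0},{"tx":0,"ty":0,"tz":0,"wx":0,"wy":0,"wz":0},{"tx":0,"ty":0,"tz":0,"wx":0,"wy":0,"wz":0},{"tx":0,"ty":0,"tz":0,"wx":0,"wy":0,"wz":0}]' -1 120
```

```text
t: 3.3
ee_pos: [0.5652, 0.2566, 0.3011]
tool_rot: [0.001, 0.997, -0.077, -0.001]
wrist_force: [-0.2, -0.6, 0.2]
finger_gap: 0.0552
finger_force: 0.0
t: 4.0
ee_pos: [0.5656, 0.2569, 0.3032]
tool_rot: [-0.001, 0.997, -0.076, 0.001]
wrist_force: [-1.3, 1.5, 5.6]
finger_gap: 0.0142
finger_force: 117.9
```

```bash
python3 -m jog '[{"tx":0,"ty":0,"tz":-4,"wx":0,"wy":0,"wz":0},{"tx":0,"ty":0,"tz":-10,"wx":0,"wy":0,"wz":0},{"tx":0,"ty":0,"tz":-18,"wx":0,"wy":0,"wz":0},{"tx":0,"ty":0,"tz":-24,"wx":0,"wy":0,"wz":0},{"tx":0,"ty":0,"tz":-26,"wx":0,"wy":0,"wz":0},{"tx":0,"ty":0,"tz":-24,"wx":0,"wy":0,"wz":0},{"tx":0,"ty":0,"tz":-18,"wx":0,"wy":0,"wz":0},{"tx":0,"ty":0,"tz":-10,"wx":0,"wy":0,"wz":0},{"tx":0,"ty":0,"tz":-4,"wx":0,"wy":0,"wz":0},{"tx":0,"ty":0,"tz":0,"wx":0,"wy":0,"wz":0}]'
python3 - <<'E'
from h import *
p,r,s=tool();print(p.round(4),s['t'],np.round(s['qpos'],2),s['finger_gap'],np.round(s['moment'],2),np.round(s['wrist_force'],1))
a=snap('side','g1.png');b=snap('scene','g2.png')
cv2.imwrite('pics/g.png',np.hstack([cv2.resize(a[90:290,200:400],(400,400)),cv2.resize(b[120:320,290:490],(400,400))]))
E
```

```text
t: 5.0
ee_pos: [0.5653, 0.2567, 0.4392]
tool_rot: [0.0, 0.997, -0.076, -0.0]
wrist_force: [0.3, -0.1, -4.1]
finger_gap: 0.0138
finger_force: 117.4
[0.5653 0.2567 0.4392] 5.0 [ 0.68  0.4   0.39 -0.   -1.57  0.74] 0.013809373675519133 [ 0.33 -0.08 -0.03] [ 0.3 -0.1 -4.1]
```

View pics/g.png

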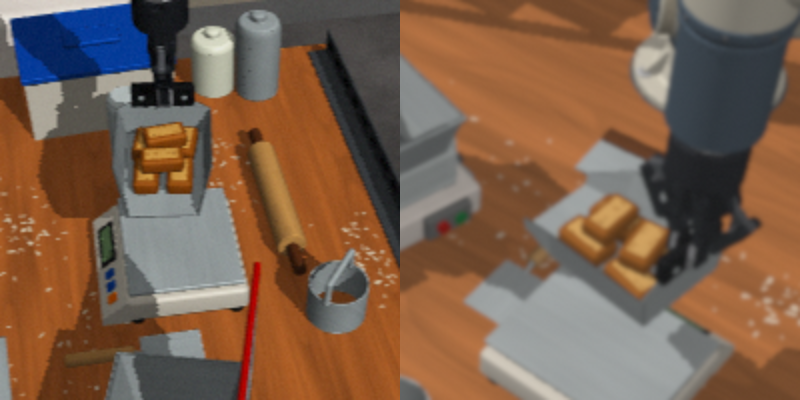

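The pan hangs level with all six rusks in it, and the plate below is clear (front-right corner near crop 246,290). Next I carry it to the mill.

```bash
python3 -m jog '[{"tx":0,"ty":5,"tz":0,"wx":0,"wy":0,"wz":0},{"tx":1,"ty":12,"tz":0,"wx":0,"wy":0,"wz":0},{"tx":2,"ty":20,"tz":0,"wx":0,"wy":0,"wz":0},{"tx":3,"ty":28,"tz":0,"wx":0,"wy":0,"wz":0},{"tx":4,"ty":34,"tz":0,"wx":0,"wy":0,"wz":0},{"tx":4,"ty":36,"tz":0,"wx":0,"wy":0,"wz":0},{"tx":4,"ty":34,"tz":0,"wx":0,"wy":0,"wz":0},{"tx":4,"ty":30,"tz":0,"wx":0,"wy":0,"wz":0},{"tx":3,"ty":26,"tz":0,"wx":0,"wy":0,"wz":0},{"tx":1,"ty":20,"tz":0,"wx":0,"wy":0,"wz":0},{"tx":1,"ty":13,"tz":0,"wx":0,"wy":0,"wz":0},{"tx":0,"ty":6,"tz":0,"wx":0,"wy":0,"wz":0}]' && python3 -m jog '[{"tx":0,"ty":0,"tz":0,"wx":0,"wy":0,"wz":0.02},{"tx":0,"ty":0,"tz":0,"wx":0,"wy":0,"wz":0.05},{"tx":0,"ty":0,"tz":0,"wx":0,"wy":0,"wz":0.05},{"tx":0,"ty":0,"tz":0,"wx":0,"wy":0,"wz":0.02},{"tx":0,"ty":0,"tz":0,"wx":0,"wy":0,"wz":0}]'
cat >> h.py <<'E'
MC=np.array([.498,-.218]);MX=np.array([np.cos(-.3),np.sin(-.3)]);MY=np.array([np.sin(.3),np.cos(.3)])
def where():
    p,r,s=tool();M=p+r.apply([0,.1765,.230])
    print('mouth mill xy,z (mm)',(1000*np.array([(M[:2]-MC)@MX,(M[:2]-MC)@MY,M[2]])).round(1),'panx',r.apply([0,1,0]).round(3),'p',p.round(3),'q',np.round(s['qpos'],2),'gap',round(s['finger_gap'],4),'t',s['t'])
E
python3 -c "
from h import *
where()"
```

```text
t: 6.3
ee_pos: [0.5512, -0.0103, 0.44]
tool_rot: [0.0, 0.997, -0.077, 0.0]
wrist_force: [0.2, 0.1, -5.1]
finger_gap: 0.0136
finger_force: 117.5
t: 6.8
ee_pos: [0.5519, -0.0077, 0.4396]
tool_rot: [-0.0, 0.989, -0.145, -0.0]
wrist_force: [0.2, -0.5, -5.3]
finger_gap: 0.0139
finger_force: 117.5
mouth mill xy,z (mm) [ -9.3  40.4 209.6] panx [-0.288 -0.958 -0.   ] p [ 0.552 -0.008  0.44 ] q [ 0.27  0.25  0.19 -0.   -1.51  1.01] gap 0.0139 t 6.8
```

```bash
python3 -m jog '[{"tx":0,"ty":12,"tz":-8.5,"wx":0.05,"wy":0,"wz":0},{"tx":0,"ty":24,"tz":-16.5,"wx":0.1,"wy":0,"wz":0},{"tx":0,"ty":12,"tz":-8.5,"wx":0.05,"wy":0,"wz":0},{"tx":0,"ty":3,"tz":15,"wx":0,"wy":0,"wz":0},{"tx":0,"ty":3,"tz":15,"wx":0,"wy":0,"wz":0},{"tx":0,"ty":12,"tz":-8.5,"wx":0.05,"wy":0,"wz":0},{"tx":0,"ty":12,"tz":-8.5,"wx":0.05,"wy":0,"wz":0},{"tx":0,"ty":12,"tz":-8.5,"wx":0.05,"wy":0,"wz":0},{"tx":0,"ty":12,"tz":-8.5,"wx":0.05,"wy":0,"wz":0},{"tx":0,"ty":0,"tz":0,"wx":0,"wy":0,"wz":0}]'
python3 - <<'E'
from h import *
where()
print(np.round(sense()['wrist_force'],1))
a=snap('side','k1.png');b=snap('scene','k2.png')
cv2.imwrite('pics/k.png',np.hstack([cv2.resize(a[160:360,200:400],(400,400)),cv2.resize(b[60:260,190:390],(400,400))]))
E
```

```text
t: 7.8
ee_pos: [0.5211, -0.1108, 0.4599]
tool_rot: [-0.196, 0.97, -0.144, 0.03]
wrist_force: [0.2, 0.2, -3.9]
finger_gap: 0.0139
finger_force: 118.3
mouth mill xy,z (mm) [ -8.8  36.1 179.4] panx [-0.267 -0.882 -0.389] p [ 0.521 -0.111  0.46 ] q [-0.08  0.21  0.29 -0.39 -1.56  1.34] gap 0.0139 t 7.8
[ 0.2  0.2 -3.9]
```

View pics/k.png

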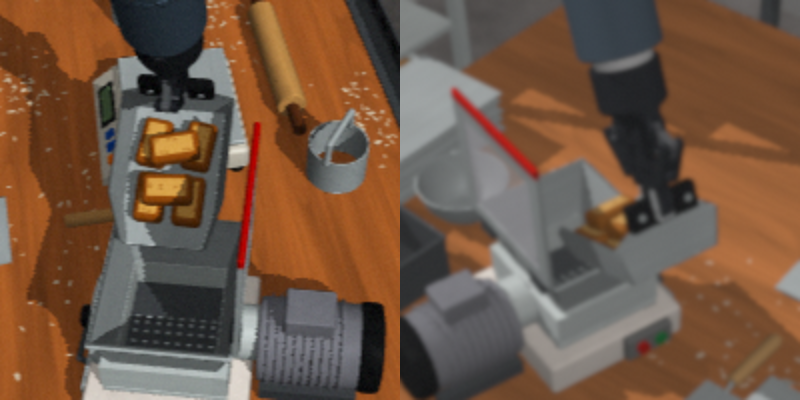

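```bash
python3 -m jog '[{"tx":0,"ty":12,"tz":-8.5,"wx":0.05,"wy":0,"wz":0},{"tx":0,"ty":0,"tz":0,"wx":0,"wy":0,"wz":0},{"tx":0,"ty":12,"tz":-8.5,"wx":0.05,"wy":0,"wz":0},{"tx":0,"ty":0,"tz":0,"wx":0,"wy":0,"wz":0},{"tx":0,"ty":12,"tz":-8.5,"wx":0.05,"wy":0,"wz":0},{"tx":0,"ty":12,"tz":-8.5,"wx":0.05,"wy":0,"wz":0},{"tx":0,"ty":12,"tz":-8.5,"wx":0.05,"wy":0,"wz":0},{"tx":0,"ty":12,"tz":-8.5,"wx":0.05,"wy":0,"wz":0},{"tx":0,"ty":12,"tz":-8.5,"wx":0.05,"wy":0,"wz":0},{"tx":0,"ty":12,"tz":-8.5,"wx":0.05,"wy":0,"wz":0},{"tx":0,"ty":0,"tz":0,"wx":0,"wy":0,"wz":0},{"tx":0,"ty":0,"tz":0,"wx":0,"wy":0,"wz":0}]' && python3 -m jog '[{"tx":0,"ty":12,"tz":-8.5,"wx":0.05,"wy":0,"wz":0},{"tx":0,"ty":12,"tz":-8.5,"wx":0.05,"wy":0,"wz":0},{"tx":0,"ty":12,"tz":-8.5,"wx":0.05,"wy":0,"wz":0},{"tx":0,"ty":12,"tz":-8.5,"wx":0.05,"wy":0,"wz":0},{"tx":0,"ty":0,"tz":0,"wx":0,"wy":0,"wz":0},{"tx":0,"ty":0,"tz":0,"wx":0,"wy":0,"wz":0},{"tx":0,"ty":0,"tz":0,"wx":0,"wy":0,"wz":0}]'
python3 - <<'E'
from h import *
where()
print(np.round(sense()['wrist_force'],1))
a=snap('side','l1.png');b=snap('scene','l2.png')
cv2.imwrite('pics/l.png',np.hstack([cv2.resize(a[160:360,200:400],(400,400)),cv2.resize(b[60:260,190:390],(400,400))]))
E
```

```text
t: 9.1
ee_pos: [0.4881, -0.2206, 0.4637]
tool_rot: [-0.384, 0.912, -0.135, 0.056]
wrist_force: [0.0, 0.1, -3.7]
finger_gap: 0.0143
finger_force: 118.6
t: 9.8
ee_pos: [0.4718, -0.2741, 0.4497]
tool_rot: [-0.474, 0.869, -0.127, 0.07]
wrist_force: [0.3, 0.1, -2.9]
finger_gap: 0.0146
finger_force: 118.7
mouth mill xy,z (mm) [ -8.9  36.4 176.8] panx [-0.155 -0.519 -0.841] p [ 0.472 -0.274  0.45 ] q [-0.65  0.36  0.47 -1.   -1.93  1.67] gap 0.0146 t 9.8
[ 0.3  0.1 -2.9]
```

View pics/l.png

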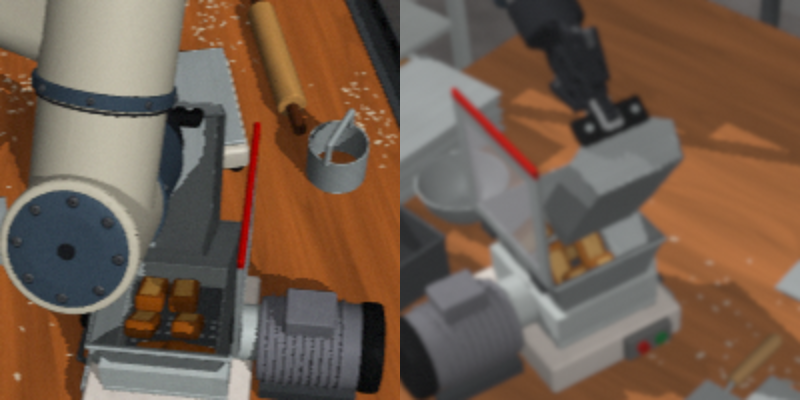

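```bash
python3 -m jog '[{"tx":0,"ty":-8,"tz":-5,"wx":0,"wy":0,"wz":0},{"tx":0,"ty":-17,"tz":-11,"wx":0,"wy":0,"wz":0},{"tx":0,"ty":-9,"tz":-6,"wx":0,"wy":0,"wz":0},{"tx":0,"ty":-11,"tz":9,"wx":-0.05,"wy":0,"wz":0},{"tx":0,"ty":-22,"tz":19,"wx":-0.1,"wy":0,"wz":0},{"tx":0,"ty":-22,"tz":19,"wx":-0.1,"wy":0,"wz":0},{"tx":0,"ty":-22,"tz":19,"wx":-0.1,"wy":0,"wz":0},{"tx":0,"ty":-22,"tz":19,"wx":-0.1,"wy":0,"wz":0},{"tx":0,"ty":-22,"tz":19,"wx":-0.1,"wy":0,"wz":0},{"tx":0,"ty":-22,"tz":19,"wx":-0.1,"wy":0,"wz":0},{"tx":0,"ty":-22,"tz":19,"wx":-0.1,"wy":0,"wz":0},{"tx":0,"ty":-22,"tz":19,"wx":-0.1,"wy":0,"wz":0}]' && python3 -m jog '[{"tx":0,"ty":-22,"tz":19,"wx":-0.1,"wy":0,"wz":0},{"tx":0,"ty":-11,"tz":9,"wx":-0.05,"wy":0,"wz":0},{"tx":0,"ty":0,"tz":0,"wx":0,"wy":0,"wz":0},{"tx":0,"ty":0,"tz":0,"wx":0,"wy":0,"wz":0}]'
python3 - <<'E'
from h import *
where()
p,r,s=tool();print(np.round(s['wrist_force'],1),r.as_matrix().round(3).tolist())
a=snap('side','m1.png');b=snap('scene','m2.png')
z=lambda i,x,y,w,h,W,H:cv2.resize(i[y:y+h,x:x+w],(W,H),interpolation=cv2.INTER_CUBIC)
cv2.imwrite('pics/m.png',np.hstack([z(a,230,160,160,240,400,600),z(b,190,90,240,360,400,600)]))
for q in('rusk1',):
  for n in('side','scene'):print(n,[(np.round(d['extent']).tolist(),round(d['conf'],2)) for d in find_in(n,q)[:10]])
E
```

```text
t: 11.1
ee_pos: [0.5401, -0.0451, 0.4692]
tool_rot: [-0.073, 0.987, -0.145, 0.012]
wrist_force: [0.1, -0.6, -4.0]
finger_gap: 0.0143
finger_force: 118.4
t: 11.5
ee_pos: [0.5505, -0.0119, 0.4448]
tool_rot: [-0.001, 0.989, -0.146, 0.0]
wrist_force: [0.2, -0.8, -2.7]
finger_gap: 0.0144
finger_force: 118.5
mouth mill xy,z (mm) [ -9.3  36.4 214.4] panx [-0.288 -0.958 -0.002] p [ 0.551 -0.012  0.445] q [ 0.26  0.25  0.2  -0.   -1.52  1.02] gap 0.0144 t 11.5
[ 0.2 -0.8 -2.7] [[0.958, -0.288, 0.001], [-0.288, -0.958, 0.002], [-0.0, -0.002, -1.0]]
side [([269.0, 295.0, 284.0, 317.0], 0.72), ([286.0, 303.0, 302.0, 320.0], 0.72), ([262.0, 314.0, 278.0, 328.0], 0.54), ([283.0, 319.0, 302.0, 333.0], 0.5), ([267.0, 332.0, 283.0, 331.0], 0.45)]
scene [([270.0, 190.0, 286.0, 200.0], 0.57), ([261.0, 184.0, 276.0, 201.0], 0.47)]
```

View pics/m.png

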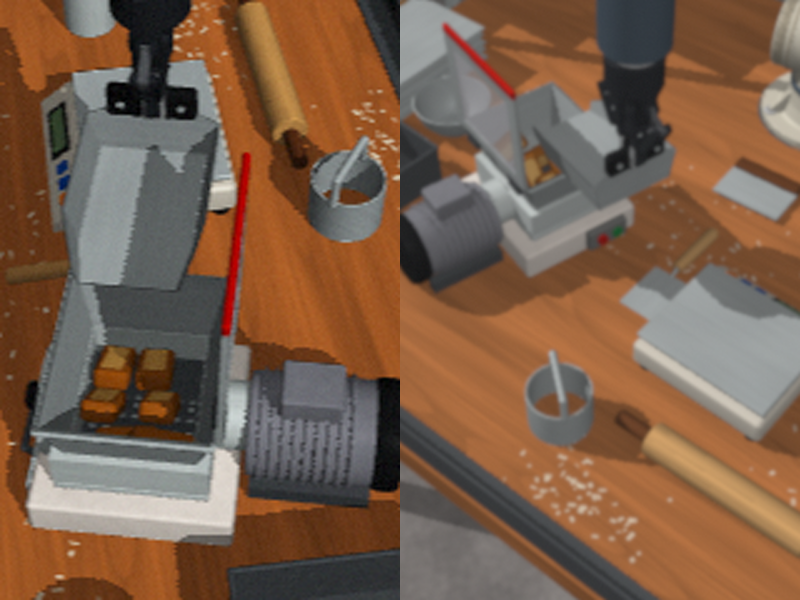

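The pan is empty and level over the mill. In the left half the rusks lie in the hopper around (90–180, 345–440), with at least five visible. The plate is clear in the right half, with corners near (638,340), (755,412) and (708,268).

Run:
```python
from h import *
S=lambda x,y:(190+(x-400)/1.667,90+y/1.667)
P=[onz('scene',*S(*q),.07)[:2] for q in((638,338),(755,412),(708,268))]
print(np.round(P,3),((P[1]+P[2])/2).round(3))
# plate region in side and scene pictures (lifted frames), min-area quad seeded at plate centre
for n,f in(('scene','m2.png'),('scene','l2.png')):
    im=cv2.GaussianBlur(cv2.imread('pics/'+f),(3,3),0);u=proj(n,[[.6,.16,.07]])[0].round().astype(int)
    mk=np.zeros((482,642),np.uint8);cv2.floodFill(im,mk,tuple(int(k) for k in u),(0,0,0),(9,)*3,(9,)*3,4|cv2.FLOODFILL_MASK_ONLY|(255<<8)|cv2.FLOODFILL_FIXED_RANGE*0)
    c=max(cv2.findContours(mk[1:-1,1:-1],0,2)[0],key=cv2.contourArea)[:,0].astype(float)
    w=np.array([onz(n,a,b,.07)[:2] for a,b in c]);r=cv2.minAreaRect((w*1000).astype(np.float32));print(n,f,r,cv2.contourArea(c.astype(np.float32)))
c=[.5635,.176];y=-.028;Rm=np.array([[np.cos(y),-np.sin(y)],[np.sin(y),np.cos(y)]])
q=[[*(c+Rm@np.array(k)),.07] for k in((.085,-.105),(.085,.105),(-.085,-.105),(-.085,.105))]
print('pred scene',proj('scene',q).round(1).tolist(),[S(*k) for k in((638,338),(755,412),(708,268))])
```

```text
[[0.652 0.08 ]
 [0.653 0.27 ]
 [0.488 0.083]] [0.571 0.176]
scene m2.png ((284.19610595703125, -246.3455810546875), (1826.850341796875, 2444.071044921875), 38.2086181640625) 293070.5
scene l2.png ((284.19610595703125, -246.3455810546875), (1826.850341796875, 2444.071044921875), 38.2086181640625) 294549.5
pred scene [[330.3, 288.6], [406.8, 338.7], [374.4, 246.0], [449.0, 290.1]] [(332.77144571085785, 292.7594481103779), (402.95740851829635, 337.1505698860228), (374.76304739052193, 250.76784643071386)]
```

```bash
python3 -m jog '[{"tx":-2,"ty":-8,"tz":0,"wx":0,"wy":0,"wz":0},{"tx":-5,"ty":-20,"tz":0,"wx":0,"wy":0,"wz":0},{"tx":-8,"ty":-34,"tz":0,"wx":0,"wy":0,"wz":0},{"tx":-9,"ty":-38,"tz":0,"wx":0,"wy":0,"wz":0},{"tx":-9,"ty":-38,"tz":0,"wx":0,"wy":0,"wz":0},{"tx":-9,"ty":-38,"tz":0,"wx":0,"wy":0,"wz":0},{"tx":-9,"ty":-38,"tz":0,"wx":0,"wy":0,"wz":0},{"tx":-7,"ty":-32,"tz":0,"wx":0,"wy":0,"wz":0},{"tx":-4,"ty":-16,"tz":0,"wx":0,"wy":0,"wz":0},{"tx":-1,"ty":-6,"tz":0,"wx":0,"wy":0,"wz":0}]' && python3 -m jog '[{"tx":0,"ty":0,"tz":5,"wx":0,"wy":0,"wz":-0.06},{"tx":0,"ty":0,"tz":15,"wx":0,"wy":0,"wz":-0.1},{"tx":0,"ty":0,"tz":20,"wx":0,"wy":0,"wz":-0.08},{"tx":0,"ty":0,"tz":20,"wx":0,"wy":0,"wz":-0.027},{"tx":0,"ty":0,"tz":20,"wx":0,"wy":0,"wz":0},{"tx":0,"ty":0,"tz":15,"wx":0,"wy":0,"wz":0},{"tx":0,"ty":0,"tz":10,"wx":0,"wy":0,"wz":0},{"tx":0,"ty":0,"tz":5,"wx":0,"wy":0,"wz":0},{"tx":0,"ty":0,"tz":0,"wx":0,"wy":0,"wz":0},{"tx":0,"ty":0,"tz":0,"wx":0,"wy":0,"wz":0}]'
python3 - <<'E'
from h import *
p,r,s=tool();print(p.round(4),r.as_matrix().round(4).tolist(),np.round(s['wrist_force'],1))
E
```

```text
t: 12.7
ee_pos: [0.5675, 0.264, 0.444]
tool_rot: [-0.0, 0.989, -0.145, -0.0]
wrist_force: [0.9, -0.5, -3.8]
finger_gap: 0.0142
finger_force: 118.5
t: 13.7
ee_pos: [0.5679, 0.2622, 0.3355]
tool_rot: [-0.0, 1.0, -0.013, 0.001]
wrist_force: [-0.5, 0.3, -2.8]
finger_gap: 0.0141
finger_force: 118.4
[0.5679 0.2622 0.3355] [[0.9997, -0.0259, 0.0015], [-0.0259, -0.9997, 0.0006], [0.0015, -0.0006, -1.0]] [-0.5  0.3 -2.8]
```

```bash
python3 -m jog '[{"tx":0,"ty":0,"tz":8,"wx":0,"wy":0,"wz":0},{"tx":0,"ty":0,"tz":10,"wx":0,"wy":0,"wz":0},{"tx":0,"ty":0,"tz":6,"wx":0,"wy":0,"wz":0},{"tx":0,"ty":0,"tz":3,"wx":0,"wy":0,"wz":0},{"tx":0,"ty":0,"tz":2,"wx":0,"wy":0,"wz":0},{"tx":0,"ty":0,"tz":0,"wx":0,"wy":0,"wz":0}]' | grep -E "ee|force"; python3 -m jog '[{"tx":0,"ty":0,"tz":1,"wx":0,"wy":0,"wz":0},{"tx":0,"ty":0,"tz":1,"wx":0,"wy":0,"wz":0},{"tx":0,"ty":0,"tz":0,"wx":0,"wy":0,"wz":0},{"tx":0,"ty":0,"tz":0,"wx":0,"wy":0,"wz":0}]' | grep -E "ee|force"
```

```text
ee_pos: [0.5676, 0.2623, 0.3053]
wrist_force: [0.4, -0.3, -3.2]
finger_force: 118.4
ee_pos: [0.5676, 0.2623, 0.3036]
wrist_force: [-0.3, 0.7, -4.5]
finger_force: 118.4
```

```bash
python3 -m jog '[{"tx":0,"ty":0,"tz":1,"wx":0,"wy":0,"wz":0},{"tx":0,"ty":0,"tz":1,"wx":0,"wy":0,"wz":0},{"tx":0,"ty":0,"tz":0,"wx":0,"wy":0,"wz":0}]' | grep -E "ee|force"; python3 -m jog '[{"tx":0,"ty":0,"tz":0.5,"wx":0,"wy":0,"wz":0},{"tx":0,"ty":0,"tz":0.5,"wx":0,"wy":0,"wz":0},{"tx":0,"ty":0,"tz":0,"wx":0,"wy":0,"wz":0}]' | grep -E "ee|force"
```

```text
ee_pos: [0.5675, 0.2623, 0.3032]
wrist_force: [-4.0, 0.9, 5.7]
finger_force: 120.0
ee_pos: [0.5674, 0.2623, 0.3032]
wrist_force: [-6.3, -0.7, 10.1]
finger_force: 120.6
```

```bash
python3 -m jog '[{"tx":0,"ty":0,"tz":-1,"wx":0,"wy":0,"wz":0},{"tx":0,"ty":0,"tz":0,"wx":0,"wy":0,"wz":0}]' - 20 | grep -E "ee|force"; python3 -m jog '[{"tx":0,"ty":0,"tz":0,"wx":0,"wy":0,"wz":0},{"tx":0,"ty":0,"tz":0,"wx":0,"wy":0,"wz":0},{"tx":0,"ty":0,"tz":0,"wx":0,"wy":0,"wz":0},{"tx":0,"ty":0,"tz":0,"wx":0,"wy":0,"wz":0},{"tx":0,"ty":0,"tz":0,"wx":0,"wy":0,"wz":0}]' 0.1 && python3 -m jog '[{"tx":0,"ty":0,"tz":-5,"wx":0,"wy":0,"wz":0},{"tx":0,"ty":0,"tz":-15,"wx":0,"wy":0,"wz":0},{"tx":0,"ty":0,"tz":-30,"wx":0,"wy":0,"wz":0},{"tx":0,"ty":0,"tz":-30,"wx":0,"wy":0,"wz":0},{"tx":0,"ty":0,"tz":-20,"wx":0,"wy":0,"wz":0},{"tx":0,"ty":0,"tz":0,"wx":0,"wy":0,"wz":0},{"tx":0,"ty":0,"tz":0,"wx":0,"wy":0,"wz":0}]'
python3 - <<'E'
from h import *
p,r,s=tool();print(p.round(4),np.round(s['qpos'],2),s['t'],np.round(s['wrist_force'],1))
w=snap('wrist','n.png');a=snap('scene','n2.png')
for q in('pan','pan_grip','scale','scale_plate'):print(q,[(np.round(d['extent']).tolist(),round(d['conf'],2)) for d in find_in('wrist',q)[:2]])
# handle: dark blob in wrist image right of left finger
g=cv2.cvtColor(w,cv2.COLOR_BGR2GRAY);m=(g<60).astype(np.uint8);m[300:]=0
n,l,st,c=cv2.connectedComponentsWithStats(m);print([(st[i].tolist()) for i in range(1,n) if st[i,4]>500])
# plate edges: strong line segments
ls=cv2.createLineSegmentDetector().detect(g[20:330])[0][:,0]
for x1,y1,x2,y2 in ls:
    if np.hypot(x2-x1,y2-y1)>70 and min(x1,x2)>220:print(np.round([x1,y1+20,x2,y2+20]))
E
```

```text
ee_pos: [0.5676, 0.2623, 0.3032]
wrist_force: [-4.9, -0.6, 8.9]
finger_force: 119.8
t: 16.0
ee_pos: [0.5677, 0.2623, 0.3013]
tool_rot: [0.0, 1.0, -0.013, -0.0]
wrist_force: [-0.5, 0.9, 0.4]
finger_gap: 0.0466
finger_force: 0.0
t: 16.7
ee_pos: [0.5676, 0.2623, 0.4019]
tool_rot: [-0.0, 1.0, -0.013, 0.0]
wrist_force: [0.2, -0.6, -0.7]
finger_gap: 0.0471
finger_force: 0.0
[0.5676 0.2623 0.4019] [ 0.68  0.41  0.32 -0.   -1.48  0.86] 16.7 [ 0.2 -0.6 -0.7]
pan [([307.0, 124.0, 581.0, 320.0], 0.7), ([299.0, 83.0, 593.0, 320.0], 0.61)]
pan_grip []
scale [([297.0, 81.0, 596.0, 320.0], 0.77)]
scale_plate [([299.0, 79.0, 591.0, 315.0], 0.73)]
[[313, 166, 28, 134, 3421]]
[341. 199. 339. 309.]
[313. 307. 313. 172.]
[326. 124. 532. 125.]
[474. 137. 329. 137.]
[577.  83. 424.  82.]
[300.  92. 300. 187.]
[423.  82. 307.  81.]
[343. 276. 481. 276.]
[300. 186. 302. 293.]
[442. 320. 519. 319.]
[307.  91. 576.  92.]
```

Run:
```python
from h import *
p,r,s=tool()
print('TL',wz(p,r,300,91.5,.07),'BL',wz(p,r,302,293,.07),'top',wz(p,r,450,91.5,.07))
print('handle',wz(p,r,327,166,.158),wz(p,r,327,313,.158))
print('walltop back',wz(p,r,326,124,.115),'bottom wall',wz(p,r,442,320,.115))
b=cv2.imread('pics/n2.png');hsv=cv2.cvtColor(b,cv2.COLOR_BGR2HSV)
m=((hsv[...,0]<6)|(hsv[...,0]>174))&(hsv[...,1]>180)&(hsv[...,2]>110);m[:80]=0;m[240:]=0;m[:,:190]=0;m[:,300:]=0
ys,xs=np.nonzero(m);i=xs.argmin();j=xs.argmax();print('lip ends',xs[i],ys[xs==xs[i]].mean(),xs[j],ys[xs==xs[j]].mean(),len(xs))
for ang in(1.5,1.55,1.6,1.65,1.7,1.75,1.8):
    q=[]
    for yy in(-.094,.094):
        # lip at 175 from hinge; outer face offset 6 mm
        x=.082-.175*np.cos(ang)+.006*np.sin(ang);z=.172+.175*np.sin(ang)+.006*np.cos(ang)
        q.append([*(MC+x*MX+yy*MY),z])
    print(ang,proj('scene',q).round(0).tolist(),proj('side',q).round(0).tolist())
```

```text
TL [0.6506 0.2781] BL [0.4915 0.2839] top [0.6478 0.1721]
handle [0.6127 0.2601] [0.5241 0.2623]
walltop back [0.6311 0.2602] bottom wall [0.4907 0.1794]
lip ends 217 106.5 258 145.5 183
1.5 [[222.0, 102.0], [265.0, 145.0]] [[311.0, 288.0], [321.0, 218.0]]
1.55 [[219.0, 103.0], [261.0, 146.0]] [[316.0, 289.0], [325.0, 219.0]]
1.6 [[216.0, 105.0], [258.0, 148.0]] [[320.0, 289.0], [329.0, 219.0]]
1.65 [[212.0, 106.0], [254.0, 150.0]] [[325.0, 290.0], [333.0, 220.0]]
1.7 [[209.0, 108.0], [251.0, 151.0]] [[329.0, 291.0], [337.0, 220.0]]
1.75 [[206.0, 110.0], [247.0, 154.0]] [[334.0, 292.0], [341.0, 221.0]]
1.8 [[203.0, 112.0], [244.0, 156.0]] [[338.0, 293.0], [345.0, 222.0]]
```

```bash
python3 -m jog '[{"tx":3,"ty":8,"tz":-13,"wx":0,"wy":0,"wz":0},{"tx":9,"ty":30,"tz":-20,"wx":0,"wy":0,"wz":0},{"tx":12,"ty":40,"tz":-20,"wx":0,"wy":0,"wz":0},{"tx":12,"ty":40,"tz":-10,"wx":0,"wy":0,"wz":0},{"tx":12,"ty":40,"tz":-5,"wx":0,"wy":0,"wz":0},{"tx":12,"ty":40,"tz":-5,"wx":0,"wy":0,"wz":0},{"tx":12,"ty":40,"tz":0,"wx":0,"wy":0,"wz":0},{"tx":12,"ty":40,"tz":0,"wx":0,"wy":0,"wz":0},{"tx":12,"ty":40,"tz":0,"wx":0,"wy":0,"wz":0},{"tx":10,"ty":30,"tz":0,"wx":0,"wy":0,"wz":0},{"tx":5,"ty":14,"tz":0,"wx":0,"wy":0,"wz":0}]' -1 && python3 -m jog '[{"tx":0,"ty":0,"tz":0,"wx":0,"wy":0,"wz":0.07},{"tx":0,"ty":0,"tz":0,"wx":0,"wy":0,"wz":0.13},{"tx":0,"ty":0,"tz":0,"wx":0,"wy":0,"wz":0.074},{"tx":0,"ty":0,"tz":0,"wx":0,"wy":0,"wz":0},{"tx":0,"ty":0,"tz":0,"wx":0,"wy":0,"wz":0}]'
cat >> h.py <<'E'
def tip():
    p,r,s=tool();M=p+r.apply([0,0,.173])
    print('tip mill (mm)',(1000*np.array([(M[:2]-MC)@MX,(M[:2]-MC)@MY,M[2]])).round(1),'toolx',r.apply([1,0,0]).round(3),'F',np.round(s['wrist_force'],1),'q',np.round(s['qpos'],2),'gap',round(s['finger_gap'],4),'t',s['t'])
E
python3 -c "
from h import *
tip()"
```

```text
t: 18.1
ee_pos: [0.6697, -0.1053, 0.4735]
tool_rot: [0.0, 1.0, -0.014, -0.001]
wrist_force: [0.7, 0.1, -0.6]
finger_gap: -0.0001
finger_force: 0.0
t: 18.6
ee_pos: [0.6693, -0.102, 0.4744]
tool_rot: [-0.0, 0.989, -0.148, -0.0]
wrist_force: [0.9, -0.2, 0.6]
finger_gap: -0.0001
finger_force: 0.0
tip mill (mm) [129.3 161.4 301.4] toolx [ 0.956 -0.293 -0.   ] F [ 0.9 -0.2  0.6] q [ 0.08  0.53  0.7  -0.   -1.74  1.19] gap -0.0001 t 18.6
```

```bash
python3 -m jog '[{"tx":0,"ty":12,"tz":0,"wx":0,"wy":0,"wz":0},{"tx":0,"ty":34,"tz":0,"wx":0,"wy":0,"wz":0},{"tx":0,"ty":40,"tz":0,"wx":0,"wy":0,"wz":0},{"tx":0,"ty":40,"tz":0,"wx":0,"wy":0,"wz":0},{"tx":0,"ty":24,"tz":0,"wx":0,"wy":0,"wz":0},{"tx":0,"ty":10,"tz":0,"wx":0,"wy":0,"wz":0},{"tx":-8,"ty":0,"tz":0,"wx":0,"wy":0,"wz":0},{"tx":-14,"ty":0,"tz":0,"wx":0,"wy":0,"wz":0},{"tx":-8,"ty":0,"tz":0,"wx":0,"wy":0,"wz":0},{"tx":-8,"ty":0,"tz":0,"wx":0,"wy":0,"wz":0},{"tx":-8,"ty":0,"tz":0,"wx":0,"wy":0,"wz":0},{"tx":-8,"ty":0,"tz":0,"wx":0,"wy":0,"wz":0}]' >/dev/null && python3 -c "
from h import *
tip()"
```

```text
tip mill (mm) [ 75.2   1.3 301.3] toolx [ 0.956 -0.295  0.   ] F [ 2.3 -1.3 -0.1] q [-0.14  0.39  0.48 -0.   -1.65  1.42] gap -0.0002 t 19.8
```

```bash
python3 -m jog '[{"tx":-13,"ty":0,"tz":1,"wx":0,"wy":0,"wz":0},{"tx":-13,"ty":0,"tz":3,"wx":0,"wy":0,"wz":0},{"tx":-13,"ty":0,"tz":4,"wx":0,"wy":0,"wz":0},{"tx":-12,"ty":0,"tz":5,"wx":0,"wy":0,"wz":0},{"tx":-12,"ty":0,"tz":7,"wx":0,"wy":0,"wz":0},{"tx":-11,"ty":0,"tz":8,"wx":0,"wy":0,"wz":0}]' >/dev/null && python3 -c "
from h import *
tip()" && python3 -m jog '[{"tx":-10,"ty":0,"tz":9,"wx":0,"wy":0,"wz":0},{"tx":-10,"ty":0,"tz":10,"wx":0,"wy":0,"wz":0},{"tx":-8,"ty":0,"tz":11,"wx":0,"wy":0,"wz":0},{"tx":-7,"ty":0,"tz":12,"wx":0,"wy":0,"wz":0},{"tx":-5,"ty":0,"tz":13,"wx":0,"wy":0,"wz":0},{"tx":-5,"ty":0,"tz":13,"wx":0,"wy":0,"wz":0}]' >/dev/null && python3 -c "
from h import *
tip()"
```

```text
tip mill (mm) [  1.    1.2 273.8] toolx [ 0.956 -0.295  0.002] F [ 2.6 -0.5 -0.6] q [-0.12  0.23  0.19  0.   -1.52  1.39] gap 0.0003 t 20.4
tip mill (mm) [-44.    1.  205.6] toolx [ 0.956 -0.295  0.001] F [ 1.3 -1.   0.1] q [-0.11  0.16 -0.07  0.   -1.33  1.38] gap 0.0002 t 21.0
```

```bash
python3 -m jog '[{"tx":-2,"ty":0,"tz":10,"wx":0,"wy":0,"wz":0},{"tx":-2,"ty":0,"tz":10,"wx":0,"wy":0,"wz":0},{"tx":0,"ty":0,"tz":5,"wx":0,"wy":0,"wz":0},{"tx":0,"ty":0,"tz":0,"wx":0,"wy":0,"wz":0}]' >/dev/null && python3 -c "
from h import *
tip()" && python3 -m jog '[{"tx":0,"ty":0,"tz":2,"wx":0,"wy":0,"wz":0},{"tx":0,"ty":0,"tz":2,"wx":0,"wy":0,"wz":0},{"tx":0,"ty":0,"tz":0,"wx":0,"wy":0,"wz":0}]' >/dev/null && python3 -c "
from h import *
tip()"
```

```text
tip mill (mm) [-48.    1.  179.7] toolx [ 0.955 -0.295 -0.002] F [-0.5  0.7  0.7] q [-0.11  0.17 -0.13 -0.   -1.27  1.38] gap -0.0 t 21.4
tip mill (mm) [-47.1   0.9 178.4] toolx [ 0.956 -0.295  0.002] F [-3.8  2.4 10. ] q [-0.1   0.17 -0.13  0.   -1.26  1.38] gap 0.0004 t 21.7
```

```bash
python3 -m jog '[{"tx":0,"ty":0,"tz":1.5,"wx":0,"wy":0,"wz":0},{"tx":0,"ty":0,"tz":0,"wx":0,"wy":0,"wz":0}]' | grep -E "ee|wrist"; python3 -m jog '[{"tx":0,"ty":0,"tz":-5,"wx":0,"wy":0,"wz":0},{"tx":0,"ty":0,"tz":-15,"wx":0,"wy":0,"wz":0},{"tx":0,"ty":0,"tz":-30,"wx":0,"wy":0,"wz":0},{"tx":0,"ty":0,"tz":-40,"wx":0,"wy":0,"wz":0},{"tx":0,"ty":0,"tz":-30,"wx":0,"wy":0,"wz":0},{"tx":0,"ty":0,"tz":-10,"wx":0,"wy":0,"wz":0},{"tx":0,"ty":0,"tz":0,"wx":0,"wy":0,"wz":0},{"tx":0,"ty":0,"tz":0,"wx":0,"wy":0,"wz":0}]' >/dev/null
python3 - <<'E'
from h import *
tip()
for n in('side','scene'):
    b=snap(n,'z_%s.png'%n);h=cv2.cvtColor(b,cv2.COLOR_BGR2HSV)
    m=(((h[...,0]<5)|(h[...,0]>175))&(h[...,1]>180)&(h[...,2]>80)).astype(np.uint8)
    k,l,st,c=cv2.connectedComponentsWithStats(m);print(n,[st[i].tolist() for i in range(1,k) if st[i,4]>20])
    for a in(0,.03,.06):
        x=.082-.175*np.cos(a);z=.172+.175*np.sin(a)+.006
        print(a,proj(n,[[*(MC+x*MX+y*MY),z] for y in(-.094,.094)]).round(1).tolist())
    for q in('lid','pan','spatula','rusk1'):print(q,[(np.round(d['extent']).tolist(),round(d['conf'],2)) for d in find_in(n,q)[:3]])
E
```

```text
ee_pos: [0.4528, -0.203, 0.3513]
wrist_force: [-7.0, 4.8, 18.1]
tip mill (mm) [-47.8   1.2 303.7] toolx [ 0.955 -0.295 -0.002] F [-0.   0.5  0.1] q [-0.11  0.14  0.14 -0.   -1.58  1.38] gap -0.0 t 22.7
side [[236, 264, 20, 67, 319]]
0 [[235.4, 327.0], [252.3, 261.1]]
0.03 [[235.2, 325.7], [252.1, 259.8]]
0.06 [[235.0, 324.4], [252.0, 258.4]]
lid [([233.0, 266.0, 323.0, 337.0], 0.89)]
pan [([270.0, 165.0, 311.0, 230.0], 0.67)]
spatula [([233.0, 254.0, 305.0, 277.0], 0.73)]
rusk1 [([235.0, 267.0, 391.0, 375.0], 0.21)]
scene [[285, 136, 41, 39, 102]]
0 [[286.5, 135.1], [327.9, 174.5]]
0.03 [[286.4, 133.5], [327.9, 172.9]]
0.06 [[286.2, 131.9], [327.9, 171.3]]
lid [([229.0, 134.0, 328.0, 207.0], 0.84)]
pan [([349.0, 251.0, 442.0, 324.0], 0.89)]
spatula [([322.0, 228.0, 382.0, 279.0], 0.61)]
rusk1 []
```

The lip sits where a closed lid should be (angle about 0), and the press at the stop reached 18 N. The pan is on the scale, and the robot is touching nothing.

```bash
python3 -c "
from station import *
print(job_done())"
```

```text
the job is handed in; nothing more can be done
None
```

I handed the job in at about 23 s: the rusks are in the hopper, the empty pan is back on the scale (within about 3 mm of centre, lengthwise) and the lid is pressed down to its stop. At least five rusks were visible in the hopper; I take the sixth to be there too, since the pan came back empty and no stray rusk was seen.

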